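# Unclip the blue cup and nest it in its twin in the caddy

### The job

Pinch the two yellow buttons of the blue cup clipped in the metal stand together to free it, lift it out, stand it upright on the coaster and let go. Then take it again by its two plain sides, without pressing the buttons, and lower it all the way into its twin in the grey caddy, buttons in line with the twin's buttons, before you let go. Leave the twin standing in the caddy, keep both cups from tipping over and do not shift the other things on the counter.

Things in the scene. Friction and masses are not known exactly. Their poses are not given: they have to be found in the camera images.
- cup_mid (a point): Axis of the blue cup in the stand, half-way up (42 mm above its underside); z up, y through its two yellow buttons. 84 mm tall, about 0.15 kg: round hollow foot (32 to 37 mm across) up to 38 mm, then a square collar (50 x 50 outside, 42 x 42 mm inside) to the rim. The +x and -x collar faces are plain, 50 mm apart. It starts with its underside 6 mm above the counter.
- cup_rim (a point): Centre of the cup's rim, 84 mm above its underside. Yellow buttons, 18 mm wide, stand out 6 mm from the +y and -y collar faces (62 mm over both), 57 to 80 mm above the underside, each with a hook below it, 40 to 46 mm up. The hooks are caught under the stand's lips: the cup lifts, straight up, only while both buttons are held in.
- cup_button_l (a joint): Travel of the cup's +y button (m): 0 is out, 0.0045 is fully pressed towards the cup; the hook clears above about 0.0035. It springs back; about 2.5 N to start and 7 N to press fully.
- cup_button_r (a joint): The same for the cup's -y button.
- stand: Metal stand fixed to the counter, origin on the counter under its middle: plate 90 x 110 x 6 mm, two posts 30 mm wide on its +y and -y sides, in line with the cup's buttons. Each ends in an inward lip 53.5 to 59.5 mm above the counter, 26.5 to 42 mm from the middle. The buttons are just above, 63 to 86 mm above the counter: keep fingertips higher than 60 mm.
- coaster: Loose square ceramic coaster, tan with a terracotta edge, 100 x 100 x 8 mm, origin at the centre of its underside.
- caddy: Grey plastic caddy fixed to the counter, origin under its middle. Floor 6 mm thick; solid cheeks 122 mm high on its +y and -y sides, 76 mm apart inside and 130 mm long along x; lips only 30 mm high at its -x and +x ends. With the cup nested there is no room for fingers between its buttons and the cheeks.
- twin_mid (a point): Axis of the twin, half-way up: a loose blue cup of the very same shape and axes on the caddy floor, buttons facing the cheeks, rim 90 mm above the counter. A cup nests in it, foot inside the collar (2.5 mm free all round), until the underside of its collar (38 mm up) rests on the twin's rim: it is then 46 mm higher than the twin.
- marker_a: Chunky green marker lying down, 120 x 20 x 20 mm, origin under its middle: leave alone.
- marker_b: The second green marker, same: leave alone.
- clamp: Orange plastic spring clamp lying flat, 115 x 45 x 25 mm: leave alone.
- mug: Red mug, 80 mm across, 90 mm tall: leave alone.
- bowl: Blue bowl, 124 mm across, 50 mm tall: leave alone.
- jar: Amber jar, 66 mm across, 100 mm tall: leave alone.

How it is judged (in metres and radians):
On the way, in this order (a step that is already met when the one before it is completed fails the run):
1. both buttons of the cup are pressed in together while it is still in the stand (value of joint each of cup_button_l, cup_button_r above 0.0033 m and distance of cup_mid from where it was at the start of the episode below 0.01 m), for 0.05 s.
2. the cup stands upright on the coaster and the fingers have let go of it (z of cup_mid in the frame of coaster between 0.046 and 0.054 m and horizontal distance between cup_mid and coaster below 0.035 m and angle between cup_mid's own z axis and vertical below 0.07 rad and value of joint each of cup_button_l, cup_button_r below 0.0015 m and contact force between the fingers and cup below 0.05 N and linear speed of cup below 0.02 m/s), for 0.2 s.
3. the cup is lifted off the coaster by its plain sides, buttons not pressed (value of joint each of cup_button_l, cup_button_r below 0.0015 m and contact force between the fingers and cup above 0.5 N and z of cup_mid in the frame of coaster above 0.065 m), for 0.2 s.
4. the cup is fully nested in the twin while still held (z of cup_mid in the frame of twin_mid between 0.043 and 0.049 m and horizontal distance between cup_mid and twin_mid below 0.006 m and angle between cup_mid's own z axis and vertical below 0.07 rad and angle between the y axis of cup_mid and the y axis of twin_mid, either way round below 0.2 rad and value of joint each of cup_button_l, cup_button_r below 0.0015 m and contact force between the fingers and cup above 0.3 N), for 0.05 s.
At the end, for the whole second after the job is handed in: The cup is nested in the twin: 46 mm (+-3) above it, axes within 6 mm, upright within 4 degrees, button lines within 11 degrees (either way round), at rest and released. The twin stands upright on the caddy floor, within 40 mm of the caddy's middle along its x (z of cup_mid in the frame of twin_mid between 0.043 and 0.049 m and horizontal distance between cup_mid and twin_mid below 0.006 m and angle between each of cup_mid, twin_mid's own z axis and vertical below 0.07 rad and angle between the y axis of cup_mid and the y axis of twin_mid, either way round below 0.2 rad and x of twin_mid in the frame of caddy between -0.04 and 0.04 m and z of twin_mid in the frame of caddy between 0.042 and 0.054 m and linear speed of each of cup, twin below 0.02 m/s and contact force between cup and coaster below 0.05 N); the robot touches nothing.
It fails at once if a bystander is shifted more than 30 mm (distance of any of marker_a, marker_b, clamp, mug, bowl, jar from where it was at the start of the episode above 0.03 m).
It fails at once if a cup is tipped over (angle between cup_mid's own z axis and vertical above 0.7 rad or angle between twin_mid's own z axis and vertical above 0.5 rad).
It also fails if it takes over 72 s, if anything falls off the work surface, if the arm or the gripper's body presses on something with over 40 N, if the wrist force passes 120 N, or if a joint passes its speed limit or range.

### The arm

A 6-joint arm with a two-finger parallel gripper is mounted at the origin on the work surface. World frame = base frame: x ahead of the robot, y to its left, z up, the work surface at z = 0. Lengths are in mm, angles in rad, forces in N, time in s.
With the tool pointing down it reaches from about 225 to 875 mm from the base axis. Payload 3.4 kg.
Tool frame: the origin (TCP) lies midway between the tips of the shut fingers; the grasp point (between the pads) lies ctrl.tcp_to_grasp behind it (ctrl.tcp_to_grasp is the distance from the TCP to the grasp point, in mm); z points along the fingers, y is the direction in which the jaws open and shut (so a half turn about z gives the same grasp; the last joint's range is limited). The gripper opens to 85 mm and grips with 20 to 120 N. Pads are 22 mm wide; open, the fingers measure 114 mm over their backs; the gripper's body (76 mm by 85 mm) begins 54 mm behind the grasp point. The pads swing forward as they close: fully open they stand 13 mm farther back than shut.
Start: joints at [0.988, 0.276, 1.505, -0, 1.361, -0.121], TCP at [256.218, 514.796, 231.328] pointing down, gripper open.
Joint ranges: [-2.89, 2.89], [-0.75, 2.08], [0.22, 2.7], [-1.18, 4.32], [0.11, 2.71], [-2.7, 2.7]. Speed limits (rad/s): [2.57, 2.57, 3.14, 3.14, 3.14, 3.14].

### API

Orientations are given as a unit quaternion [x, y, z, w].
In Python, from workcell import ctrl, viewer gives the robot as it stands.
- The arm moves only by the tool arm_command, never from a script. Its argument "series" is a list of rows, each a list of 3 entries, a list of its own where there are three numbers: the shift along the tool's x, y, z in cm, then the turn, a rotation vector about the tool's x, y, z in rad, then the finger opening in cm, from 0 to 8.54. In form: [[[x, y, z], [ax, ay, az], hand], ...]. A call has 1 to 10 rows; each row is the pose to reach, as a shift and turn from the pose commanded when the call began, along the tool's axes at that moment; what a row does not reach only later rows make up. A row lasts 1/8 s, in which the tool goes at most 62.5 mm and 10.7 degrees, less where a joint would pass 70% of its speed; a pose out of reach is approached as far as the arm can. A call with a gripper value outside its range is refused whole. The fingers move at their own pace and stop on an object; the grip force is fixed at half the most. Time passes only in rows, so rows that repeat a pose let the fingers close. It gives the time, the measured TCP pose, the force and the opening at its end, in the units of the state.
- ctrl.get_state(): the state, without advancing time (a new reading comes with each control period).
- viewer.capture(name): name is "side" or "top"; returns a dict with "pixels" (400x640x3 uint8, blue, green, red), "fx", "fy", "cx", "cy" (pixels), "world_from_camera" (4x4, takes a point from camera to world coordinates). Camera axes: x right, y down, z forward; pixel columns grow to the right and rows downward; lengths in mm; the calibration is good to about 2 mm. A picture is of the moment at which its call begins. There is no depth.
- ctrl.sign_off(): hands the job in, once; it reports no verdict.
The state is a dict: "time": time; "joints": joint angles; "joint_velocities": joint speeds; "tau": joint torques, N m; "position": TCP position; "tool_rot": TCP orientation; "ft_force": force on the tool from outside, world axes, zero at the start; "ft_torque": the same for the moment, N m; "opening": finger opening in mm.
Only numpy, scipy, OpenCV 4.12 (cv2) and the standard library are available. Lean on these libraries where they do the work, as an engineer would, in place of code of your own. Each camera call takes 0.05 s, during which the arm holds its last target.

## Working session

There is one attempt and no reset: what is moved stays moved. The work goes in short steps, Python scripts to look and compute and a tool call to move; the robot and the scene stay as the last step left them, time stands still between calls to the robot, and variables do not carry over. Pictures are saved under pics/ and viewed, and the job is handed in when it is done.

Besides the shell and the picture viewer there is one more tool, called after "Request:" as name(argument=value, ...) on one line, values as JSON. arm_command: Moves the arm, as the interface text tells. Its arguments: {"type":"object","properties":{"series":{"type":"array","items":{"type":"array"}}},"required":["series"]}

```bash
mkdir -p pics; cat > look.py <<'E'
import cv2,sys,numpy as np
from workcell import ctrl,viewer
def snap(name,out):
    d=viewer.capture(name); cv2.imwrite(out,d["pixels"]); np.savez(out.replace('.png','.npz'),px=d["pixels"],fx=d["fx"],fy=d["fy"],cx=d["cx"],cy=d["cy"],T=np.array(d["world_from_camera"])); return d
def plane(d,u,v,z):
    T=np.array(d["T"] if "T" in d else d["world_from_camera"]);r=T[:3,:3]@np.array([(u-d["cx"])/d["fx"],(v-d["cy"])/d["fy"],1.]);o=T[:3,3]
    return o+r*(z-o[2])/r[2]
def proj(d,p):
    T=np.array(d["T"] if "T" in d else d["world_from_camera"]);c=T[:3,:3].T@(np.array(p)-T[:3,3]);return np.array([d["fx"]*c[0]/c[2]+d["cx"],d["fy"]*c[1]/c[2]+d["cy"]])
E
python3 - <<'E'
from look import *
for n in("top","side"):
    d=snap(n,f"pics/{n}0.png"); print(n,d["fx"],d["cx"],d["cy"],np.round(d["world_from_camera"],3).tolist())
s=ctrl.get_state(); print(s["position"],s["tool_rot"],s["opening"],s["time"],ctrl.tcp_to_grasp)
E
```

```text
top 470.2372206192151 319.2461031093071 200.02223236575583 [[-0.024, -0.993, 0.113, 386.882], [-1.0, 0.024, 0.001, -22.406], [-0.004, -0.113, -0.994, 1428.495], [0.0, 0.0, 0.0, 1.0]]
side 504.18350092548286 324.80811874418487 204.15103507057142 [[0.691, -0.433, 0.578, -314.132], [-0.723, -0.408, 0.558, -822.62], [-0.006, -0.804, -0.595, 970.695], [0.0, 0.0, 0.0, 1.0]]
[255.93608222 514.39262748 230.5304367 ] [ 2.28853846e-01  9.73460448e-01 -7.67167916e-04 -2.89791613e-04] 85.697014711741 0.1 18.700000000000003
```

View pics/top0.png

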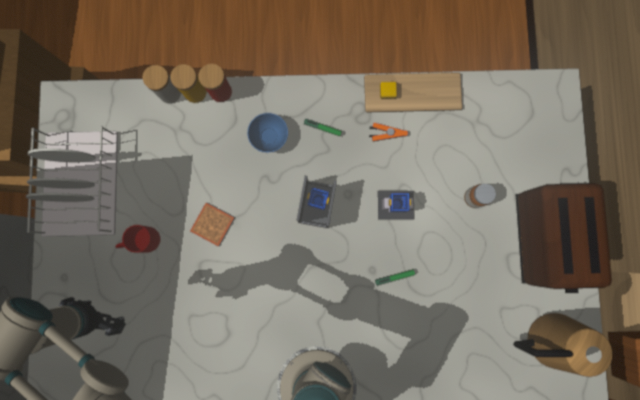

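View pics/side0.png

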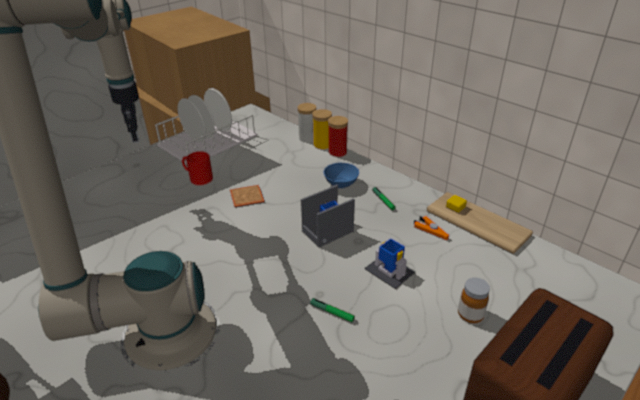

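The top view shows the coaster at (213,224), the caddy with the twin at (317,202), and the stand with the cup at (396,204). The side view has them at (247,195), (328,215) and (391,260). I'll zoom in on these.

```bash
python3 - <<'E'
import cv2,numpy as np
t=cv2.imread('pics/top0.png');s=cv2.imread('pics/side0.png')
def z(i,x,y,w,h,k): return cv2.resize(i[y:y+h,x:x+w],None,fx=k,fy=k,interpolation=cv2.INTER_CUBIC)
a=np.hstack([z(t,290,170,70,60,5.5),z(t,370,180,70,60,5.5)])
b=np.hstack([z(s,295,180,70,70,5.5),z(s,360,230,70,70,5.5)])
a=a[:290];b=b[:310]
cv2.imwrite('pics/zoom0.png',np.vstack([a,b]));print(a.shape,b.shape)
E
```

```text
(290, 770, 3) (310, 770, 3)
```

View pics/zoom0.png

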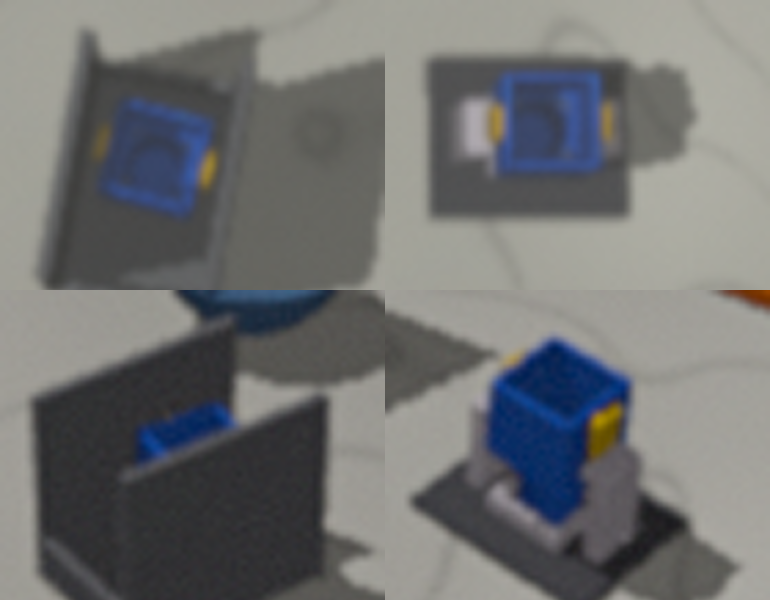

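```bash
cat > meas.py <<'E'
from look import *
def load(f): return dict(np.load(f))
K=8
def mask(d,box,cond):
    x,y,w,h=box; im=cv2.resize(d["px"][y:y+h,x:x+w],None,fx=K,fy=K,interpolation=cv2.INTER_CUBIC)
    hsv=cv2.cvtColor(im,cv2.COLOR_BGR2HSV); return cond(im,hsv).astype(np.uint8)
def rect(d,box,cond,z):
    m=mask(d,box,cond); cs,_=cv2.findContours(m,cv2.RETR_EXTERNAL,cv2.CHAIN_APPROX_NONE); c=max(cs,key=cv2.contourArea)
    px=(c[:,0,:]+.5)/K-.5+np.array(box[:2])
    P=np.array([plane(d,u,v,z)[:2] for u,v in px],np.float32)
    return cv2.minAreaRect(P),cv2.boxPoints(cv2.minAreaRect(P))
blue=lambda im,h:(h[...,0]>105)&(h[...,0]<130)&(h[...,1]>140)&(h[...,2]>60)
yel=lambda im,h:(h[...,0]>15)&(h[...,0]<32)&(h[...,1]>120)&(h[...,2]>90)
terr=lambda im,h:(h[...,0]<20)&(h[...,1]>60)&(h[...,2]>100)
dark=lambda im,h:(h[...,2]<110)
def centr(d,box,cond,z):
    m=mask(d,box,cond); n,l,st,c=cv2.connectedComponentsWithStats(m)
    return [(st[i,4]/K/K,np.round(c[i]/K+np.array(box[:2]),2),plane(d,*(c[i]/K-.5+.5/K+np.array(box[:2])),z).round(1)) for i in range(1,n) if st[i,4]>60]
E
python3 - <<'E'
from meas import *
d=load('pics/top0.npz')
for n,box,c,z in [("cup",(375,180,55,50),blue,90),("twin",(300,180,38,38),blue,90),("coaster",(185,198,58,52),terr,8)]:
    r,b=rect(d,box,c,z); print(n,np.round(r[0],1),np.round(r[1],1),round(r[2],1),b.round(0).tolist())
r,b=rect(d,(370,180,44,50),lambda i,h:(h[...,2]<110)|blue(i,h),6);print("plate",r)
print(centr(d,(375,180,50,50),yel,76));print(centr(d,(300,180,38,38),yel,76))
d=load('pics/side0.npz')
print("side yel",centr(d,(375,230,40,50),yel,74))
print(mask(d,(0,0,1,1),dark).shape, (lambda h:h)(cv2.cvtColor(d["px"][175:262,300:360],cv2.COLOR_BGR2HSV)[40,::6]))
E
```

```text
cup [ 529.1 -262.6] [ 6.7 29.9] 89.3 [[514.0, -266.0], [544.0, -266.0], [544.0, -259.0], [514.0, -259.0]]
twin [538.8 -36.2] [13.3 40.5] 88.0 [[518.0, -42.0], [559.0, -44.0], [559.0, -30.0], [519.0, -29.0]]
coaster [483.4 306.5] [102.1 101.5] 60.7 [[414.0, 287.0], [503.0, 237.0], [553.0, 326.0], [464.0, 376.0]]
plate ((529.2322998046875, -252.56784057617188), (110.0198745727539, 88.06587982177734), 89.03485107421875)
[(np.float64(6.171875), array([390.11, 202.36]), array([ 529.9, -224. ,   76. ])), (np.float64(2.75), array([410.44, 202.31]), array([ 528.6, -282.8,   76. ]))]
[(np.float64(8.8125), array([328.02, 200.9 ]), array([538.6, -44.7,  76. ]))]
side yel [(np.float64(35.421875), array([399.8 , 255.38]), array([ 529.9, -278.7,   74. ]))]
(8, 8) [[ 26  12 146]
 [120  15  51]
 [120  10  52]
 [150   5  56]
 [100  15  52]
 [ 90   5  52]
 [130  15  52]
 [114  24  53]
 [150  16  49]
 [ 20  13 120]]
```

```bash
sed -i 's/^blue=.*/blue=lambda im,h:(im[...,0].astype(int)-im[...,2]>45)/' meas.py
python3 - <<'E'
from meas import *
d=load('pics/top0.npz')
for n,box in [("cup",(375,180,55,50)),("twin",(298,178,42,42))]:
    m=mask(d,box,blue); cv2.imwrite(f'pics/m_{n}.png',m*255)
    r,b=rect(d,box,blue,90); print(n,np.round(r[0],1),np.round(r[1],1),round(r[2],1),b.round(1).tolist())
# caddy cheek tops: crop
t=d["px"][165:240,285:375]
cv2.imwrite('pics/caddy_big.png',cv2.resize(t,None,fx=8,fy=8,interpolation=cv2.INTER_CUBIC))
E
```

```text
cup [ 528.5 -250. ] [54.1 51.8] 88.6 [[501.8999938964844, -276.5], [553.7000122070312, -277.70001220703125], [555.0999755859375, -223.60000610351562], [503.29998779296875, -222.39999389648438]]
twin [544.6 -18.7] [45.8 52.8] 73.6 [[512.7999877929688, -33.20000076293945], [563.4000244140625, -48.20000076293945], [576.2999877929688, -4.199999809265137], [525.7000122070312, 10.699999809265137]]
```

View pics/caddy_big.png

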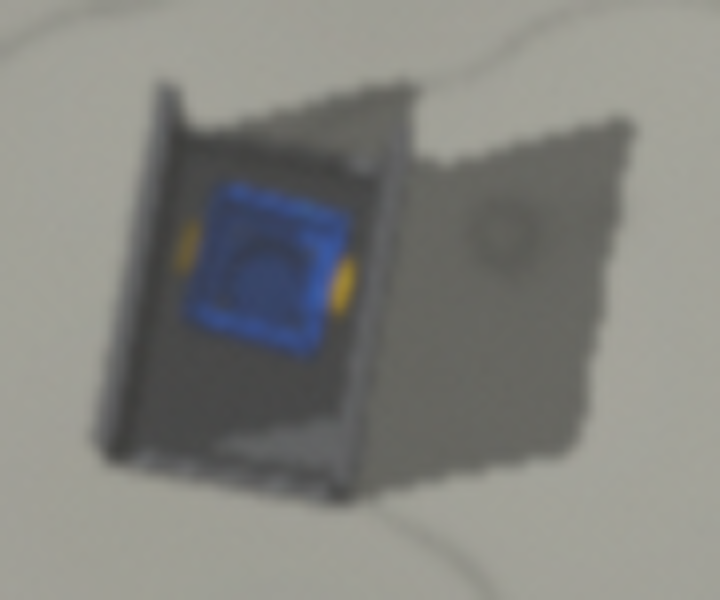

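```bash
python3 - <<'E'
from meas import *
d=load('pics/top0.npz')
f=lambda x,y:(285+(x+.5)/8-.5,165+(y+.5)/8-.5)
P=np.array([plane(d,*f(*p),90)[:2] for p in [(221,183),(354,212),(312,355),(185,322)]])
print("twin corners",P.round(1).tolist(),P.mean(0)); 
for a,b in((3,0),(2,1),(1,0),(2,3)): v=P[b]-P[a];print(np.linalg.norm(v),np.degrees(np.arctan2(v[1],v[0])))
C=np.array([plane(d,*f(*p),122)[:2] for p in [(157,85),(95,440),(412,85),(352,495)]]); print("cheek outer",C.round(1).tolist(),C.mean(0))
for a,b in((1,0),(3,2)): v=C[b]-C[a];print(np.linalg.norm(v),np.degrees(np.arctan2(v[1],v[0])))
L=plane(d,*f(188,248),84),plane(d,*f(343,287),76); print("buttons",L)
s=load('pics/side0.npz')
# side-view prediction of cup rim corners
import math
def corners(c,yaw,z,h=25):
    R=np.array([[math.cos(yaw),-math.sin(yaw)],[math.sin(yaw),math.cos(yaw)]])
    return [np.append(np.array(c)+R@np.array(q)*h,z) for q in((1,1),(1,-1),(-1,-1),(-1,1))]
for c,y in (((529,-252.5),-.021),(P.mean(0),-.26)):
    print([proj(s,p).round(1).tolist() for p in corners(c,y,90)])
E
```

```text
twin corners [[575.8, -1.2], [564.1, -48.7], [512.9, -32.3], [525.9, 12.8]] [544.65883715 -17.37256991]
51.79131684714092 -15.67997548483301
53.69999559549824 -17.736677165385654
48.89414491970984 76.18185273875427
46.94198866481471 73.97149231091291
cheek outer [[606.6, 20.0], [482.1, 44.1], [604.4, -69.6], [460.8, -44.8]] [538.43814945 -12.57280925]
126.8245586271496 -10.966862403310282
145.7331626868482 -9.828885597996313
buttons (array([553.26620429,  11.28241161,  84.        ]), array([538.66706667, -44.27713066,  76.        ]))
[[390.3, 237.3], [405.1, 245.9], [393.1, 255.0], [378.3, 246.1]]
[[333.4, 199.9], [342.6, 208.5], [327.9, 214.0], [319.0, 205.2]]
```

```bash
python3 - <<'E'
from meas import *
s=load('pics/side0.npz')["px"]
a=cv2.resize(s[235:285,365:415],None,fx=8,fy=8,interpolation=cv2.INTER_CUBIC)
b=cv2.resize(s[185:235,300:350],None,fx=8,fy=8,interpolation=cv2.INTER_CUBIC)
cv2.imwrite('pics/side_big.png',np.hstack([a,b]))
E
```

```text
(no output)
```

View pics/side_big.png

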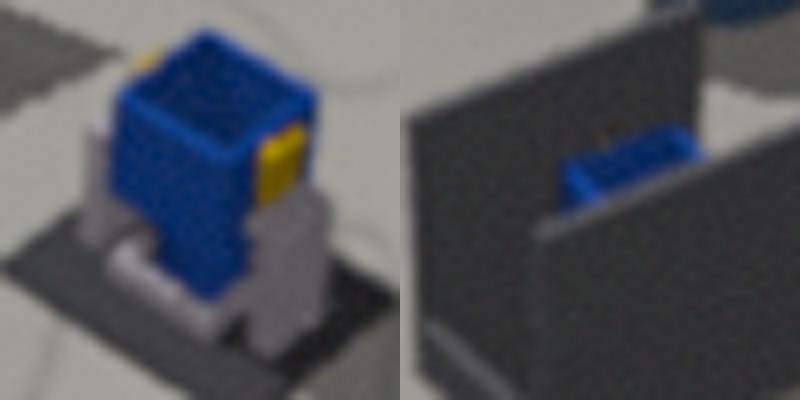

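The cup corners agree between the two views to about 1 px, giving a cup centre of about (529, -252.5) and yaw of about -1.2°. The twin is at about (545, -18), yaw -16°.

```bash
cat > mv.py <<'E'
from workcell import ctrl
import numpy as np,sys
from scipy.spatial.transform import Rotation as R
def go(x,y,z,yawdeg):
    s=ctrl.get_state();q=R.from_quat(s["tool_rot"]);d=q.inv().apply(np.array([x,y,z])-s["position"])/10
    a=np.radians(yawdeg);yy=np.array([np.cos(a),np.sin(a),0]);zz=np.array([0,0,-1.]);T=R.from_matrix(np.c_[np.cross(yy,zz),yy,zz])
    r=(q.inv()*T).as_rotvec();yc=q.apply([0,1,0])
    print("pos",s["position"].round(1),"yaw",np.degrees(np.arctan2(yc[1],yc[0])).round(1),"t",s["time"],"op",round(s["opening"],1),"F",np.round(s["ft_force"],1),"j",np.round(s["joints"],2))
    print("shift cm",d.round(2),"turn",r.round(3))
if __name__=="__main__": go(*map(float,sys.argv[1:]))
E
python3 mv.py 529 -252.5 180 -91.2
```

```text
pos [255.9 514.4 230.5] yaw 63.5 t 0.1 op 85.7 F [ 0.4  0.6 -0.1] j [ 0.99  0.28  1.51  0.    1.36 -0.12]
shift cm [-58.62 -56.48   5.13] turn [-1.000e-03  2.000e-03  2.701e+00]
```

Request:
arm_command(series=[[[-58.6, -56.5, 5.0], [0, 0, 2.7], 8.5], [[-58.6, -56.5, 5.0], [0, 0, 2.7], 8.5], [[-58.6, -56.5, 5.0], [0, 0, 2.7], 8.5], [[-58.6, -56.5, 5.0], [0, 0, 2.7], 8.5], [[-58.6, -56.5, 5.0], [0, 0, 2.7], 8.5], [[-58.6, -56.5, 5.0], [0, 0, 2.7], 8.5], [[-58.6, -56.5, 5.0], [0, 0, 2.7], 8.5], [[-58.6, -56.5, 5.0], [0, 0, 2.7], 8.5], [[-58.6, -56.5, 5.0], [0, 0, 2.7], 8.5], [[-58.6, -56.5, 5.0], [0, 0, 2.7], 8.5]])

```text
time: 1.35
position: [465.5, -74.9, 192.7]
tool_rot: [0.921, 0.388, 0.0, -0.0]
ft_force: [1.1, 0.8, 0.2]
opening: 85.0
```

```bash
python3 mv.py 529 -252.5 130 -91.2
```

```text
pos [465.5 -74.9 192.7] yaw -44.3 t 1.35 op 85.0 F [1.1 0.8 0.2] j [-0.31  0.15  1.78  0.    1.22  0.46]
shift cm [-8.29 16.94  6.26] turn [-0.    -0.     0.819]
```

Request:
arm_command(series=[[[-8.3, 16.9, 5.0], [0, 0, 0.82], 8.5], [[-8.3, 16.9, 5.0], [0, 0, 0.82], 8.5], [[-8.3, 16.9, 5.0], [0, 0, 0.82], 8.5], [[-8.3, 16.9, 5.0], [0, 0, 0.82], 8.5], [[-8.3, 16.9, 5.0], [0, 0, 0.82], 8.5], [[-8.3, 16.9, 5.0], [0, 0, 0.82], 8.5], [[-8.3, 16.9, 5.0], [0, 0, 0.82], 8.5]])

```text
time: 2.22
position: [529.5, -249.6, 142.8]
tool_rot: [1.0, -0.007, -0.0, -0.0]
ft_force: [-0.0, -0.3, 0.4]
opening: 85.4
```

```bash
python3 mv.py 529 -252.5 62 -91.2; python3 - <<'E'
from look import *
d=snap("side","pics/s1.png");t=snap("top","pics/t1.png")
a=cv2.resize(d["pixels"][190:290,350:450],None,fx=4,fy=4,interpolation=cv2.INTER_CUBIC)
b=cv2.resize(t["pixels"][150:250,345:445],None,fx=4,fy=4,interpolation=cv2.INTER_CUBIC)
cv2.imwrite('pics/z1.png',np.hstack([a,b]))
E
```

```text
pos [ 529.5 -249.6  142.8] yaw -90.8 t 2.225 op 85.4 F [-0.  -0.3  0.4] j [-0.56  0.35  1.62  0.    1.17  1.03]
shift cm [-0.04  0.29  8.08] turn [-0.     0.     0.007]
```

View pics/z1.png

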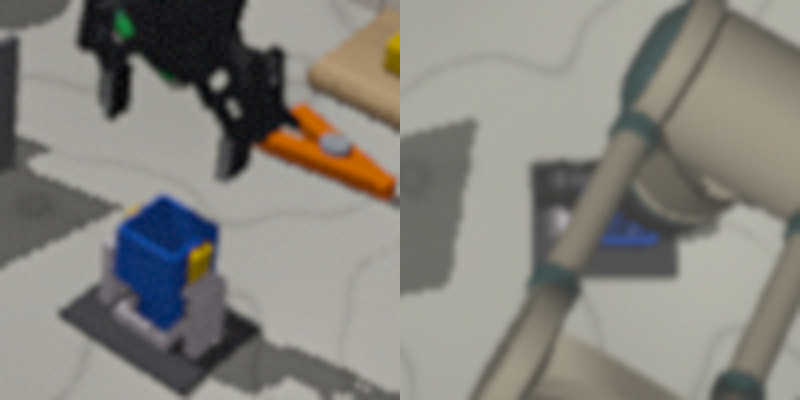

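```bash
python3 mv.py 529 -252.5 62 -91.2; python3 - <<'E'
from look import *
d=dict(np.load('pics/s1.npz'))
for z in (143,150,156): print([proj(d,(529.5,-249.6+o,z)).round(1).tolist() for o in(50,0,-50)])
E
```

```text
pos [ 529.6 -249.6  143.1] yaw -90.8 t 2.325 op 84.8 F [ 0.1  0.6 -0.2] j [-0.56  0.35  1.62  0.    1.17  1.03]
shift cm [-0.05  0.29  8.11] turn [-0.    -0.     0.007]
[[377.3, 221.6], [392.4, 229.9], [408.2, 238.5]]
[[377.4, 219.5], [392.6, 227.8], [408.4, 236.4]]
[[377.5, 217.7], [392.8, 226.0], [408.7, 234.6]]
```

Request:
arm_command(series=[[[0, 0.3, 3.0], [0, 0, 0], 8.5], [[0, 0.3, 6.0], [0, 0, 0], 8.5], [[0, 0.3, 8.1], [0, 0, 0], 8.5], [[0, 0.3, 8.1], [0, 0, 0], 8.5]])

```text
time: 2.82
position: [528.4, -251.9, 60.6]
tool_rot: [1.0, -0.007, -0.002, -0.001]
ft_force: [-1.2, -0.1, -0.2]
opening: 85.3
```

```bash
python3 - <<'E'
from look import *
d=snap("side","pics/s2.png")
cv2.imwrite('pics/z2.png',cv2.resize(d["pixels"][210:290,350:430],None,fx=7,fy=7,interpolation=cv2.INTER_CUBIC))
E
python3 mv.py 529 -252.5 62 -91.2
```

```text
pos [ 529.4 -252.6   61.8] yaw -90.8 t 2.875 op 85.0 F [-0.   0.4  0.7] j [-0.56  0.43  1.72  0.    0.99  1.02]
shift cm [-0.04 -0.   -0.02] turn [-0.001  0.001  0.006]
```

View pics/z2.png

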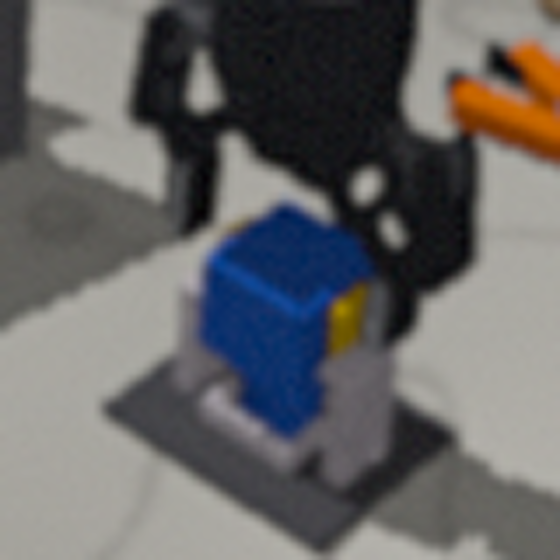

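Request:
arm_command(series=[[[0, 0, 0], [0, 0, 0], 6.4], [[0, 0, 0], [0, 0, 0], 5.8], [[0, 0, 0], [0, 0, 0], 5.2], [[0, 0, 0], [0, 0, 0], 5.0], [[0, 0, 0], [0, 0, 0], 5.0], [[0, 0, 0], [0, 0, 0], 5.0]])

```text
time: 3.62
position: [530.7, -253.3, 64.4]
tool_rot: [1.0, -0.008, 0.002, 0.001]
ft_force: [-1.6, 0.6, 9.5]
opening: 50.5
```

```bash
python3 - <<'E'
from look import *
d=snap("side","pics/s3.png")
cv2.imwrite('pics/z3.png',cv2.resize(d["pixels"][210:290,350:430],None,fx=7,fy=7,interpolation=cv2.INTER_CUBIC))
E
python3 mv.py 529 -252.5 62 -91.2
```

```text
pos [ 530.6 -253.3   64.4] yaw -90.9 t 3.675 op 50.7 F [-0.7  0.7  9.9] j [-0.56  0.43  1.72  0.    0.99  1.02]
shift cm [-0.16 -0.08  0.24] turn [ 0.001 -0.003  0.006]
```

View pics/z3.png

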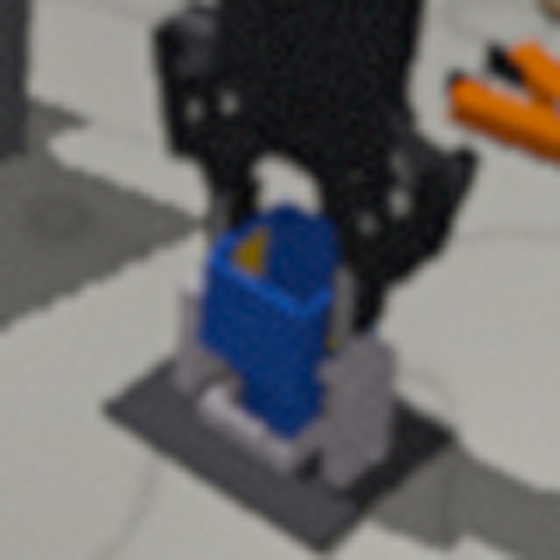

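Request:
arm_command(series=[[[0, 0, -0.5], [0, 0, 0], 5.0], [[0, 0, -1.0], [0, 0, 0], 5.0], [[0, 0, -2.0], [0, 0, 0], 5.0], [[0, 0, -2.5], [0, 0, 0], 5.0], [[0, 0, -2.5], [0, 0, 0], 5.0]])

```text
time: 4.3
position: [529.9, -253.1, 87.5]
tool_rot: [1.0, -0.008, 0.0, 0.0]
ft_force: [0.1, 0.2, -2.2]
opening: 50.5
```

```bash
python3 - <<'E'
from look import *
d=snap("side","pics/s4.png")
cv2.imwrite('pics/z4.png',cv2.resize(d["pixels"][200:290,350:440],None,fx=6,fy=6,interpolation=cv2.INTER_CUBIC))
E
python3 mv.py 529 -252.5 200 -91.2
```

```text
pos [ 529.6 -253.    87.1] yaw -90.9 t 4.35 op 50.6 F [-0.1  0.1 -2.1] j [-0.56  0.41  1.69  0.    1.04  1.02]
shift cm [ -0.06  -0.04 -11.29] turn [ 0.    -0.     0.006]
```

View pics/z4.png

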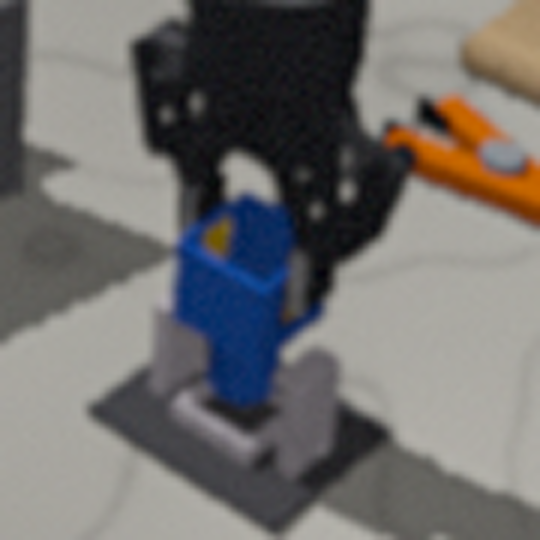

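Request:
arm_command(series=[[[0, 0, -5], [0, 0, 0], 5.0], [[0, 0, -10], [0, 0, 0], 5.0], [[0, 0, -14], [0, 0, 0], 5.0], [[-0.5, -5, -14], [0, 0, -0.1], 5.0], [[-1, -10, -14], [0, 0, -0.25], 5.0], [[-1.5, -15, -14], [0, 0, -0.4], 5.0], [[-2, -20, -14], [0, 0, -0.55], 5.0], [[-2.5, -25, -14], [0, 0, -0.7], 5.0], [[-3, -30, -14], [0, 0, -0.85], 5.0], [[-3.5, -35, -14], [0, 0, -1.0], 5.0]])

```text
time: 5.6
position: [499.3, 99.1, 226.7]
tool_rot: [0.88, 0.475, -0.0, -0.0]
ft_force: [-0.1, -0.5, -1.6]
opening: 50.2
```

```bash
python3 mv.py 483.4 306.5 120 -30
```

```text
pos [499.3  99.1 226.7] yaw -33.3 t 5.6 op 50.2 F [-0.1 -0.5 -1.6] j [0.06 0.18 1.65 0.   1.31 0.64]
shift cm [ 16.46 -12.71  10.67] turn [-0.     0.    -0.058]
```

Request:
arm_command(series=[[[4, -3.2, 0], [0, 0, 0], 5.0], [[8, -6.4, 0], [0, 0, 0], 5.0], [[12, -9.6, 2], [0, 0, -0.06], 5.0], [[15, -11.5, 5], [0, 0, -0.06], 5.0], [[16.4, -12.7, 8], [0, 0, -0.06], 5.0], [[16.4, -12.7, 10], [0, 0, -0.06], 5.0], [[16.4, -12.7, 10], [0, 0, -0.06], 5.0]])

```text
time: 6.48
position: [483.0, 304.0, 124.9]
tool_rot: [0.866, 0.499, -0.003, -0.0]
ft_force: [0.0, -0.0, -1.8]
opening: 50.3
```

```bash
python3 - <<'E'
from look import *
d=snap("side","pics/s5.png");t=snap("top","pics/t5.png")
a=cv2.resize(d["pixels"][120:220,200:300],None,fx=4,fy=4,interpolation=cv2.INTER_CUBIC)
b=cv2.resize(t["pixels"][170:270,160:260],None,fx=4,fy=4,interpolation=cv2.INTER_CUBIC)
cv2.imwrite('pics/z5.png',np.hstack([a,b]))
E
python3 mv.py 483.4 306.5 66.5 -30
```

```text
pos [485.  304.4 127.3] yaw -30.1 t 6.575 op 50.4 F [-0.  -0.7 -1.5] j [ 0.44  0.35  1.67 -0.    1.12  0.97]
shift cm [ 0.1  -0.25  6.08] turn [ 0.    -0.    -0.003]
```

View pics/z5.png

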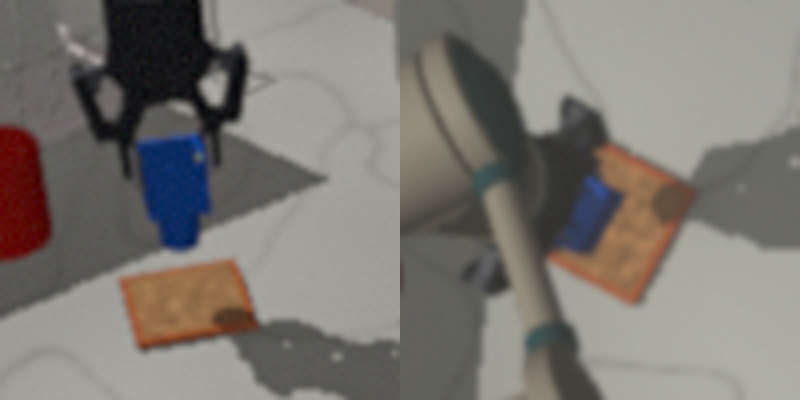

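The cup hangs upright above the coaster, with its foot at about (245,181) in the side view. Next I lower it.

Request:
arm_command(series=[[[0.1, -0.2, 2.5], [0, 0, 0], 5.0], [[0.1, -0.2, 4.5], [0, 0, 0], 5.0], [[0.1, -0.2, 5.5], [0, 0, 0], 5.0], [[0.1, -0.2, 5.9], [0, 0, 0], 5.0], [[0.1, -0.2, 5.9], [0, 0, 0], 5.0], [[0.1, -0.2, 5.9], [0, 0, 0], 5.0]])

```text
time: 7.32
position: [484.2, 306.6, 68.8]
tool_rot: [0.867, 0.499, 0.001, 0.0]
ft_force: [0.3, 0.3, -1.7]
opening: 50.3
```

```bash
python3 mv.py 483.4 306.5 66.5 -30;  python3 - <<'E'
from look import *
d=snap("side","pics/s6.png")
cv2.imwrite('pics/z6.png',cv2.resize(d["pixels"][140:220,210:290],None,fx=7,fy=7,interpolation=cv2.INTER_CUBIC))
E
```

```text
pos [484.2 306.6  68.8] yaw -30.1 t 7.325 op 50.3 F [ 0.3  0.3 -1.7] j [0.44 0.41 1.74 0.   0.99 0.97]
shift cm [-0.05 -0.06  0.23] turn [ 0.001 -0.001 -0.002]
```

View pics/z6.png

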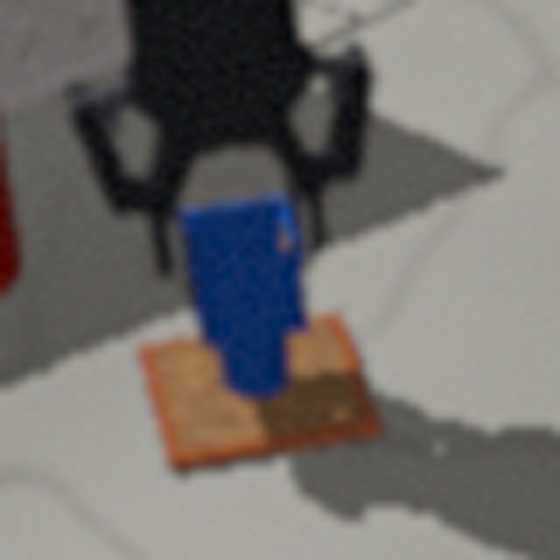

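Request:
arm_command(series=[[[0, 0, 0.1], [0, 0, 0], 5.0], [[0, 0, 0.15], [0, 0, 0], 5.0], [[0, 0, 0.2], [0, 0, 0], 5.0], [[0, 0, 0.2], [0, 0, 0], 5.0]])

```text
time: 7.88
position: [483.6, 306.4, 66.5]
tool_rot: [0.867, 0.499, 0.0, -0.0]
ft_force: [-0.5, -0.0, 2.5]
opening: 50.4
```

Request:
arm_command(series=[[[0, 0, 0], [0, 0, 0], 5.6], [[0, 0, 0], [0, 0, 0], 6.2], [[0, 0, 0], [0, 0, 0], 7.0], [[0, 0, 0], [0, 0, 0], 8.5], [[0, 0, 0], [0, 0, 0], 8.5], [[0, 0, 0], [0, 0, 0], 8.5], [[0, 0, 0], [0, 0, 0], 8.5], [[0, 0, -2], [0, 0, 0], 8.5], [[0, 0, -6], [0, 0, 0], 8.5], [[0, 0, -8], [0, 0, 0], 8.5]])

```text
time: 9.12
position: [484.4, 306.8, 148.1]
tool_rot: [0.867, 0.499, 0.002, 0.0]
ft_force: [0.2, -0.1, -1.2]
opening: 85.0
```

```bash
python3 - <<'E'
from look import *
d=snap("side","pics/s7.png");t=snap("top","pics/t7.png")
a=cv2.resize(d["pixels"][120:220,200:300],None,fx=4,fy=4,interpolation=cv2.INTER_CUBIC)
b=cv2.resize(t["pixels"][170:270,160:260],None,fx=4,fy=4,interpolation=cv2.INTER_CUBIC)
cv2.imwrite('pics/z7.png',np.hstack([a,b]))
for yaw in (-30,):
  c=np.array([483.6,306.4]);a=np.radians(60)
  R=np.array([[np.cos(a),-np.sin(a)],[np.sin(a),np.cos(a)]])
  print([(proj(d,[*(c+R@np.array(q)*25),92]).round(1).tolist()) for q in((1,1),(1,-1),(-1,-1),(-1,1))])
E
python3 mv.py 483.6 306.4 120 60
```

```text
[[235.0, 170.3], [250.4, 167.9], [253.0, 176.0], [237.3, 178.5]]
pos [485.2 307.2 148.6] yaw -30.1 t 9.225 op 84.6 F [ 1.   0.3 -1.5] j [0.44 0.33 1.64 0.   1.17 0.97]
shift cm [-0.16 -0.11  2.86] turn [ 6.000e-03 -1.000e-03 -1.573e+00]
```

View pics/z7.png

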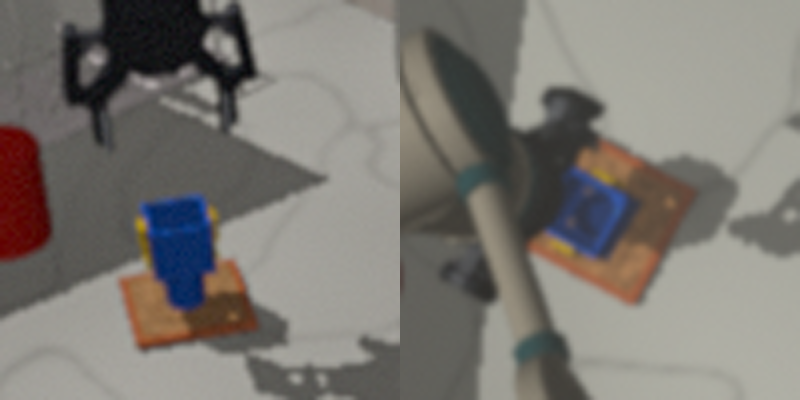

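Request:
arm_command(series=[[[0, 0, 0], [0, 0, -0.18], 8.5], [[0, 0, 0], [0, 0, -0.36], 8.5], [[0, 0, 0], [0, 0, -0.54], 8.5], [[0, 0, 0], [0, 0, -0.72], 8.5], [[0, 0, 0], [0, 0, -0.9], 8.5], [[0, 0, 0], [0, 0, -1.08], 8.5], [[0, 0, 0], [0, 0, -1.26], 8.5], [[-0.1, -0.1, 0], [0, 0, -1.44], 8.5], [[-0.1, -0.1, 0], [0, 0, -1.573], 8.5], [[-0.1, -0.1, 0], [0, 0, -1.573], 8.5]])

```text
time: 10.48
position: [481.5, 305.7, 144.8]
tool_rot: [0.26, 0.966, -0.001, -0.001]
ft_force: [-0.7, -0.7, 0.0]
opening: 85.0
```

```bash
python3 mv.py 483.6 306.4 56 60;python3 - <<'E'
from meas import *
snap("side","pics/s8.png");snap("top","pics/t8.png")
d=load('pics/s8.npz');t=load('pics/t8.npz')
a=cv2.resize(d["px"][120:220,200:300],None,fx=4,fy=4,interpolation=cv2.INTER_CUBIC)
b=cv2.resize(t["px"][170:270,160:260],None,fx=4,fy=4,interpolation=cv2.INTER_CUBIC)
cv2.imwrite('pics/z8.png',np.hstack([a,b]))
E
python3 mv.py 483.6 306.4 56 60
```

```text
pos [481.5 305.7 144.8] yaw 59.9 t 10.475 op 85.0 F [-0.7 -0.7  0. ] j [ 0.44  0.33  1.65  0.    1.16 -0.6 ]
shift cm [-0.15  0.18  8.88] turn [-0.002 -0.001 -0.002]
pos [481.8 305.8 145.2] yaw 59.9 t 10.575 op 84.9 F [ 0.6  0.7 -0.5] j [ 0.44  0.33  1.65  0.    1.16 -0.6 ]
shift cm [-0.13  0.15  8.92] turn [-0.001 -0.001 -0.002]
```

View pics/z8.png

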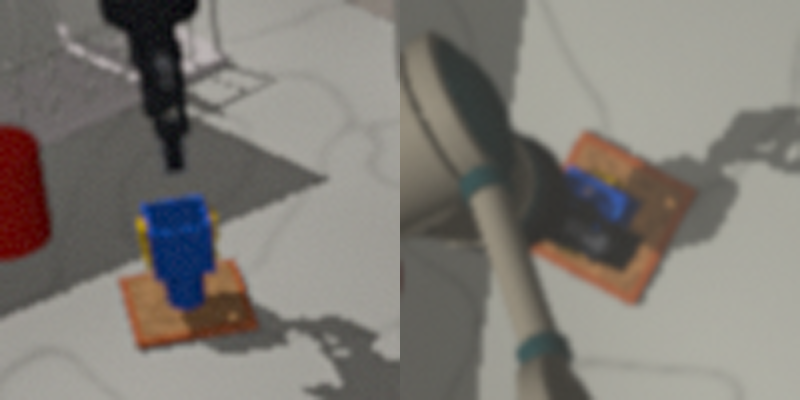

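Request:
arm_command(series=[[[-0.1, 0.15, 3], [0, 0, 0], 8.5], [[-0.1, 0.15, 6], [0, 0, 0], 8.5], [[-0.1, 0.15, 8], [0, 0, 0], 8.5], [[-0.1, 0.15, 8.9], [0, 0, 0], 8.5], [[-0.1, 0.15, 8.9], [0, 0, 0], 8.5]])

```text
time: 11.2
position: [483.6, 306.6, 56.6]
tool_rot: [0.259, 0.966, -0.0, -0.0]
ft_force: [0.9, -0.1, 0.4]
opening: 85.2
```

```bash
python3 mv.py 483.6 306.4 56 60;python3 - <<'E'
from meas import *
snap("side","pics/s9.png")
d=load('pics/s9.npz')
cv2.imwrite('pics/z9.png',cv2.resize(d["px"][140:220,210:290],None,fx=6,fy=6,interpolation=cv2.INTER_CUBIC))
E
```

```text
pos [483.6 306.6  56.6] yaw 60.0 t 11.2 op 85.2 F [ 0.9 -0.1  0.4] j [ 0.44  0.42  1.76  0.    0.96 -0.6 ]
shift cm [-0.02 -0.02  0.06] turn [-0.001 -0.001 -0.001]
```

View pics/z9.png

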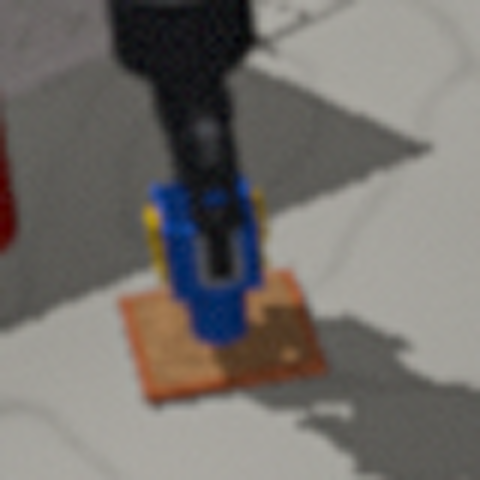

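Request:
arm_command(series=[[[0, 0, 0], [0, 0, 0], 7.0], [[0, 0, 0], [0, 0, 0], 6.0], [[0, 0, 0], [0, 0, 0], 5.4], [[0, 0, 0], [0, 0, 0], 5.0], [[0, 0, 0], [0, 0, 0], 4.7], [[0, 0, 0], [0, 0, 0], 4.7], [[0, 0, -0.5], [0, 0, 0], 4.7], [[0, 0, -2], [0, 0, 0], 4.7], [[0, 0, -4], [0, 0, 0], 4.7], [[0, 0, -4], [0, 0, 0], 4.7]])

```text
time: 12.5
position: [485.2, 307.6, 99.0]
tool_rot: [0.259, 0.966, 0.002, 0.002]
ft_force: [0.9, 0.3, -1.6]
opening: 49.0
```

```bash
python3 mv.py 546 -18 200 -16;python3 - <<'E'
from meas import *
snap("side","pics/s10.png")
d=load('pics/s10.npz')
cv2.imwrite('pics/z10.png',cv2.resize(d["px"][130:220,210:300],None,fx=6,fy=6,interpolation=cv2.INTER_CUBIC))
E
python3 mv.py 546 -18 200 -16
```

```text
pos [485.2 307.6  99. ] yaw 60.0 t 12.5 op 49.0 F [ 0.9  0.3 -1.6] j [ 0.44  0.38  1.71  0.    1.05 -0.6 ]
shift cm [-21.57 -25.11 -10.15] turn [ 0.005 -0.     1.326]
pos [484.4 307.1  97.9] yaw 60.0 t 12.55 op 49.2 F [-0.5  0.5 -1.4] j [ 0.44  0.38  1.71  0.    1.05 -0.6 ]
shift cm [-21.61 -25.05 -10.23] turn [ 0.002 -0.     1.326]
```

View pics/z10.png

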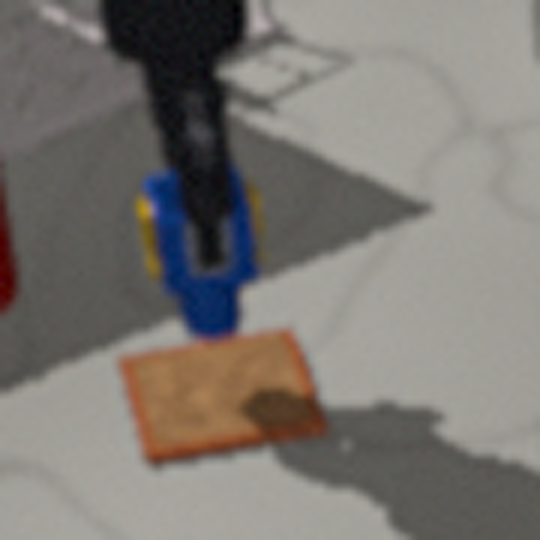

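```bash
python3 - <<'E'
from meas import *
d=load('pics/side0.npz')
f=lambda x,y:(300+(x-400+.5)/8-.5,185+(y+.5)/8-.5)
A=plane(d,*f(682,122),90)[:2];B=plane(d,*f(560,160),90)[:2]
v=A-B;print(A,B,np.linalg.norm(v),np.degrees(np.arctan2(v[1],v[0])))
for y in (-16,-14):
  a=np.radians(y);print((A+B)/2+25*np.array([np.sin(a),-np.cos(a)]))
g=lambda x,y:(365+(x+.5)/8-.5,235+(y+.5)/8-.5)
P=np.array([plane(d,*g(*p),90)[:2] for p in[(205,28),(320,92),(228,162),(113,90)]]);print("cup from side",P.round(1).tolist(),P.mean(0))
E
```

```text
[578.22576038  -2.47335607] [530.18680745  13.99988139] 50.78492443844223 -18.92756786750276
[547.31535002 -18.26827974]
[548.15823653 -18.4941305 ]
cup from side [[551.9, -229.8], [552.1, -277.4], [504.1, -276.3], [506.1, -227.2]] [ 528.52011973 -252.65697593]
```

Request:
arm_command(series=[[[0, 0, -5], [0, 0, 0], 4.7], [[0, 0, -10], [0, 0, 0], 4.7], [[-3, -3.5, -12], [0, 0, 0.18], 4.7], [[-6, -7, -12], [0, 0, 0.36], 4.7], [[-9, -10.5, -12], [0, 0, 0.54], 4.7], [[-12, -14, -12], [0, 0, 0.72], 4.7], [[-15, -17.5, -12], [0, 0, 0.9], 4.7], [[-18, -21, -12], [0, 0, 1.08], 4.7], [[-20.5, -24, -12], [0, 0, 1.24], 4.7], [[-21.6, -25, -12], [0, 0, 1.32], 4.7]])

```text
time: 13.8
position: [545.5, -20.0, 215.9]
tool_rot: [0.798, 0.602, -0.001, -0.0]
ft_force: [0.3, 0.1, -1.6]
opening: 49.3
```

```bash
python3 mv.py 546 -18 200 -16;python3 - <<'E'
from meas import *
snap("side","pics/s11.png");snap("top","pics/t11.png")
d=load('pics/s11.npz');t=load('pics/t11.npz')
a=cv2.resize(d["px"][140:240,280:380],None,fx=4,fy=4,interpolation=cv2.INTER_CUBIC)
b=cv2.resize(t["px"][150:250,260:360],None,fx=4,fy=4,interpolation=cv2.INTER_CUBIC)
cv2.imwrite('pics/z11.png',np.hstack([a,b]))
E
python3 mv.py 546 -18 200 -16
```

```text
pos [545.5 -20.  215.9] yaw -16.0 t 13.8 op 49.3 F [ 0.3  0.1 -1.6] j [-0.16  0.24  1.59 -0.    1.31  0.11]
shift cm [ 0.21 -0.    1.59] turn [-0.002  0.001  0.001]
pos [545.8 -19.4 215.9] yaw -15.8 t 13.9 op 49.4 F [-1.1  1.1 -2.4] j [-0.16  0.24  1.59 -0.    1.31  0.11]
shift cm [ 0.14 -0.01  1.59] turn [-0.001  0.001  0.004]
```

View pics/z11.png

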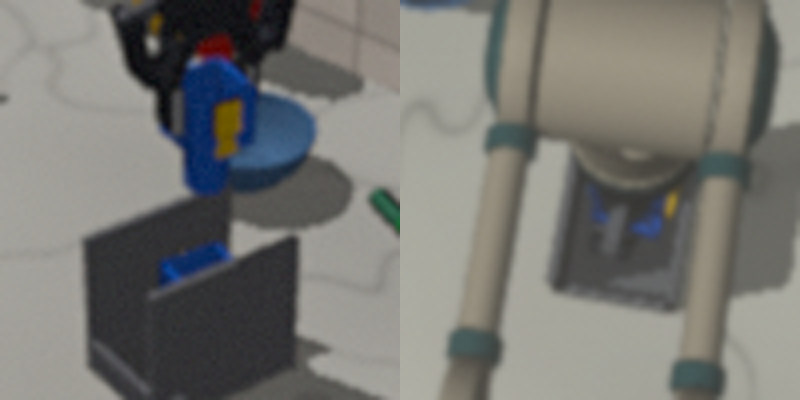

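Request:
arm_command(series=[[[0.15, 0, 2.5], [0, 0, 0], 4.7], [[0.15, 0, 4.5], [0, 0, 0], 4.7], [[0.15, 0, 5.6], [0, 0, 0], 4.7], [[0.15, 0, 5.6], [0, 0, 0], 4.7], [[0.15, 0, 5.6], [0, 0, 0], 4.7]])

```text
time: 14.52
position: [546.7, -16.1, 161.7]
tool_rot: [0.797, 0.605, 0.001, 0.0]
ft_force: [-0.5, 0.2, -1.8]
opening: 49.2
```

```bash
python3 mv.py 546 -17.8 150 -16;python3 - <<'E'
from meas import *
snap("side","pics/s12.png");snap("top","pics/t12.png")
d=load('pics/s12.npz');t=load('pics/t12.npz')
a=cv2.resize(d["px"][160:240,290:350],None,fx=6.5,fy=6.5,interpolation=cv2.INTER_CUBIC)
b=cv2.resize(t["px"][160:240,290:350],None,fx=6.5,fy=6.5,interpolation=cv2.INTER_CUBIC)
cv2.imwrite('pics/z12.png',np.hstack([a,b]))
E
python3 mv.py 546 -17.8 150 -16
```

```text
pos [546.7 -16.1 161.7] yaw -15.6 t 14.525 op 49.2 F [-0.5  0.2 -1.8] j [-0.16  0.28  1.68  0.    1.18  0.12]
shift cm [-0.19 -0.03  1.17] turn [ 0.001 -0.     0.007]
pos [546.8 -16.2 161.9] yaw -15.6 t 14.625 op 49.2 F [-0.3  0.8 -1.6] j [-0.16  0.28  1.68  0.    1.18  0.12]
shift cm [-0.17 -0.04  1.19] turn [ 0.002 -0.     0.007]
```

View pics/z12.png

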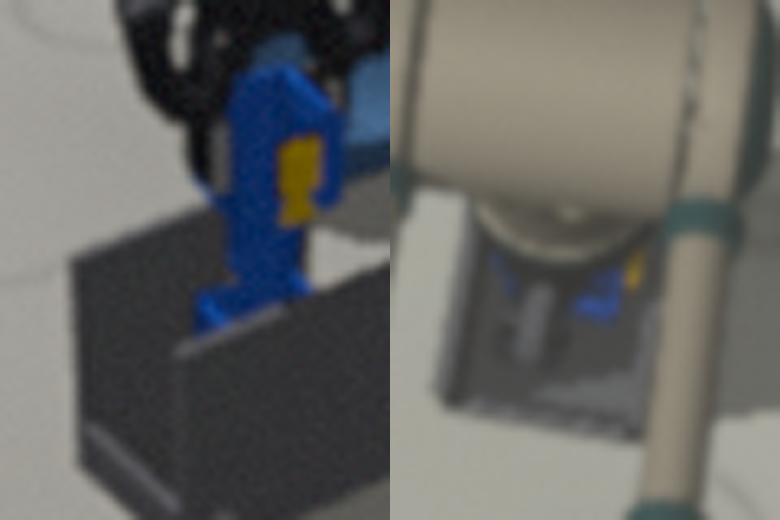

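```bash
python3 - <<'E'
from meas import *
d=load('pics/s12.npz')
box=(300,160,60,60);m=mask(d,box,lambda im,h:(im[...,0].astype(int)-im[...,2]>60)&(h[...,1]>150))
for v in (193,196,198,200,202):
    xs=np.where(m[int((v-160+.5)*K)])[0]; xs=xs[(xs>15*K)]
    print(v,(xs.min()+.5)/K-.5+300,(xs.max()+.5)/K-.5+300)
for z in (150,140,130,120,110,100,90): print(z,proj(d,(546.7,-16.2,z)).round(1))
print(centr(d,(325,175,22,25),yel,180))
a=np.radians(-15.6);c=np.array([546.7,-16.2])+31*np.array([np.sin(a),-np.cos(a)])
for z in(176,180,184):print(proj(d,[*c,z]).round(1))
print("twin pts",[proj(d,(546+x,-17.8+y,90)).round(1) for x,y in((0,0),(2,0),(0,2))])
E
```

```text
193 325.0625 331.5625
196 325.3125 335.1875
198 325.1875 335.0625
200 325.0625 334.9375
202 326.5625 335.9375
150 [330.9 189.5]
140 [330.9 192.3]
130 [330.9 195.2]
120 [330.9 198. ]
110 [330.9 200.8]
100 [330.9 203.6]
90 [330.9 206.3]
[(np.float64(56.84375), array([336.07, 187.43]), array([532.8, -47. , 180. ]))]
[336.7 187.2]
[336.8 186. ]
[336.8 184.8]
twin pts [array([331.2, 206.7]), array([331.6, 206.4]), array([330.7, 206.4])]
```

Request:
arm_command(series=[[[-0.2, 0.1, 0], [0, 0, 0], 4.7], [[-0.2, 0.1, 0.8], [0, 0, 0], 4.7], [[-0.2, 0.1, 1.4], [0, 0, 0], 4.7], [[-0.2, 0.1, 1.9], [0, 0, 0], 4.7], [[-0.2, 0.1, 2.4], [0, 0, 0], 4.7], [[-0.2, 0.1, 2.4], [0, 0, 0], 4.7]])

```text
time: 15.38
position: [546.3, -18.4, 136.4]
tool_rot: [0.797, 0.604, -0.0, -0.0]
ft_force: [0.4, -0.2, -1.5]
opening: 49.5
```

```bash
python3 - <<'E'
from meas import *
snap("side","pics/s13.png");snap("top","pics/t13.png")
d=load('pics/s13.npz');t=load('pics/t13.npz')
a=cv2.resize(d["px"][165:225,305:355],None,fx=8,fy=8,interpolation=cv2.INTER_CUBIC)
b=cv2.resize(t["px"][170:230,290:340],None,fx=8,fy=8,interpolation=cv2.INTER_CUBIC)
cv2.imwrite('pics/z13.png',np.hstack([a,b]))
E
python3 mv.py 547 -18.5 130 -16
```

```text
pos [546.7 -18.5 137. ] yaw -15.6 t 15.475 op 49.0 F [ 0.1  0.6 -1.5] j [-0.16  0.3   1.71  0.    1.12  0.11]
shift cm [0.01 0.03 0.7 ] turn [ 0.    -0.     0.006]
```

View pics/z13.png

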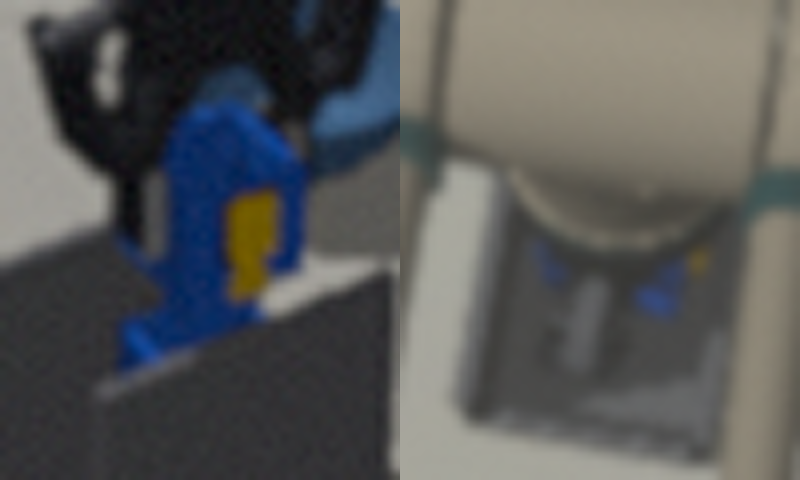

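The foot is centred on the twin's opening (u about 331.4, between the rim corners at 320 and 342.6), and there's no contact force yet. I lower it in small steps.

Request:
arm_command(series=[[[0, 0, 0.4], [0, 0, 0], 4.7], [[0, 0, 0.8], [0, 0, 0], 4.7], [[0, 0, 1.2], [0, 0, 0], 4.7], [[0, 0, 1.2], [0, 0, 0], 4.7]])

```text
time: 15.98
position: [546.2, -18.4, 124.5]
tool_rot: [0.797, 0.604, -0.0, -0.0]
ft_force: [0.2, -0.2, -1.9]
opening: 49.6
```

Still free, so it's inside. I continue down.

Request:
arm_command(series=[[[0, 0, 0.4], [0, 0, 0], 4.7], [[0, 0, 0.8], [0, 0, 0], 4.7], [[0, 0, 1.2], [0, 0, 0], 4.7], [[0, 0, 1.5], [0, 0, 0], 4.7], [[0, 0, 1.5], [0, 0, 0], 4.7]])

```text
time: 16.6
position: [546.4, -18.5, 109.7]
tool_rot: [0.797, 0.604, -0.0, -0.0]
ft_force: [0.3, -0.1, -0.8]
opening: 49.3
```

```bash
python3 - <<'E'
from meas import *
snap("side","pics/s14.png");snap("top","pics/t14.png")
d=load('pics/s14.npz');t=load('pics/t14.npz')
a=cv2.resize(d["px"][165:225,305:355],None,fx=8,fy=8,interpolation=cv2.INTER_CUBIC)
b=cv2.resize(t["px"][170:230,290:340],None,fx=8,fy=8,interpolation=cv2.INTER_CUBIC)
cv2.imwrite('pics/z14.png',np.hstack([a,b]))
E
python3 mv.py 547 -18.5 102 -16
```

```text
pos [546.7 -18.5 110. ] yaw -15.6 t 16.7 op 49.2 F [ 0.3  0.3 -1.9] j [-0.16  0.33  1.75  0.    1.06  0.11]
shift cm [0.01 0.03 0.8 ] turn [ 0.    -0.     0.006]
```

View pics/z14.png

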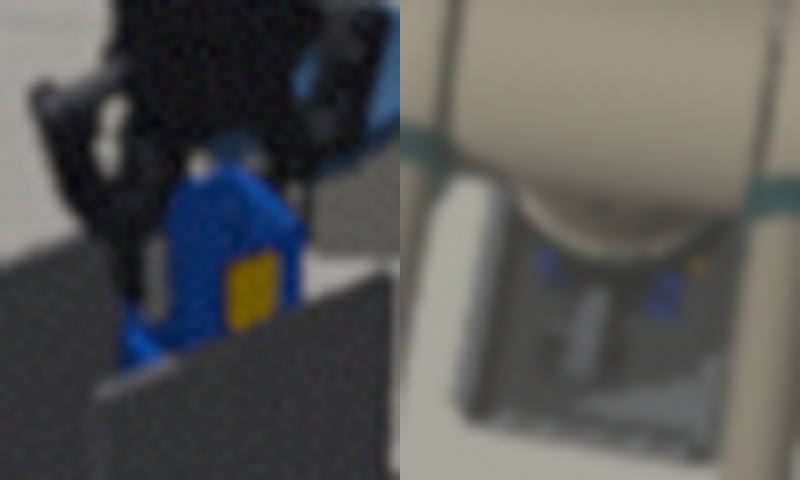

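Request:
arm_command(series=[[[0, 0, 0.3], [0, 0, 0], 4.7], [[0, 0, 0.5], [0, 0, 0], 4.7], [[0, 0, 0.6], [0, 0, 0], 4.7], [[0, 0, 0.6], [0, 0, 0], 4.7]])

```text
time: 17.2
position: [546.6, -18.5, 103.9]
tool_rot: [0.797, 0.604, -0.0, -0.0]
ft_force: [0.2, -0.4, -2.2]
opening: 49.4
```

Request:
arm_command(series=[[[0, 0, 0.1], [0, 0, 0], 4.7], [[0, 0, 0.2], [0, 0, 0], 4.7], [[0, 0, 0.2], [0, 0, 0], 4.7]])

```text
time: 17.58
position: [546.6, -18.5, 102.0]
tool_rot: [0.797, 0.604, 0.0, 0.0]
ft_force: [0.8, 0.8, -1.8]
opening: 49.3
```

Request:
arm_command(series=[[[0, 0, 0.1], [0, 0, 0], 4.7], [[0, 0, 0.15], [0, 0, 0], 4.7], [[0, 0, 0.15], [0, 0, 0], 4.7]])

```text
time: 17.95
position: [547.8, -18.8, 101.6]
tool_rot: [0.797, 0.604, 0.001, 0.001]
ft_force: [-0.4, -0.2, 5.4]
opening: 49.5
```

Request:
arm_command(series=[[[0, 0, 0], [0, 0, 0], 4.7], [[0, 0, 0], [0, 0, 0], 4.7]])

```text
time: 18.2
position: [547.8, -18.8, 101.5]
tool_rot: [0.797, 0.604, 0.001, 0.001]
ft_force: [-0.3, 0.7, 5.5]
opening: 49.0
```

```bash
python3 - <<'E'
from meas import *
snap("side","pics/s15.png");snap("top","pics/t15.png")
d=load('pics/s15.npz');t=load('pics/t15.npz')
a=cv2.resize(d["px"][165:225,305:355],None,fx=8,fy=8,interpolation=cv2.INTER_CUBIC)
b=cv2.resize(t["px"][170:230,290:340],None,fx=8,fy=8,interpolation=cv2.INTER_CUBIC)
cv2.imwrite('pics/z15.png',np.hstack([a,b]))
E
python3 mv.py 547 -18.5 102 -16
```

```text
pos [547.7 -18.8 101.6] yaw -15.6 t 18.3 op 49.0 F [0.3 0.  6.2] j [-0.16  0.34  1.76 -0.    1.04  0.11]
shift cm [ 0.01 -0.08 -0.04] turn [ 0.003 -0.     0.006]
```

View pics/z15.png

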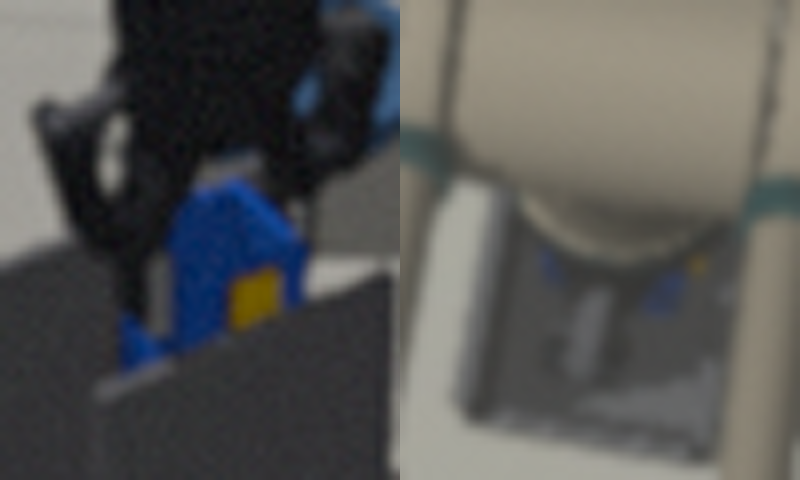

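```bash
python3 - <<'E'
from meas import *
d=load('pics/s15.npz')
a=np.radians(-15.6);R=np.array([[np.cos(a),-np.sin(a)],[np.sin(a),np.cos(a)]])
for zz in(133,136,139):
  print(zz,[proj(d,[*(np.array([547,-18.5])+R@np.array(q)*25),zz]).round(1).tolist() for q in((1,1),(1,-1))])
print(centr(d,(325,190,22,20),yel,120))
m=mask(d,(320,180,20,20),blue);print([((np.where(m[:,int((u-320)*K)])[0].min())/K+180) for u in(333,333.5,334,334.5,335)])
# reference: cup in stand before, same corner z=90
e=load('pics/side0.npz');m=mask(e,(380,230,20,20),blue);print([((np.where(m[:,int((u-380)*K)])[0].min())/K+230) for u in(389,389.5,390,390.5,391,391.5)])
E
```

```text
133 [[334.5, 187.8], [343.6, 196.3]]
136 [[334.5, 186.9], [343.7, 195.5]]
139 [[334.5, 186.1], [343.7, 194.6]]
[(np.float64(25.609375), array([336.89, 202.32]), array([543.7, -40.6, 120. ]))]
[np.float64(187.625), np.float64(187.375), np.float64(187.25), np.float64(187.25), np.float64(187.25)]
[np.float64(239.5), np.float64(239.125), np.float64(239.0), np.float64(238.875), np.float64(238.875), np.float64(238.875)]
```

Request:
arm_command(series=[[[0, 0, 0.1], [0, 0, 0], 4.7], [[0, 0, 0.2], [0, 0, 0], 4.7], [[0, 0, 0.2], [0, 0, 0], 4.7], [[0, 0, 0.2], [0, 0, 0], 4.7]])

```text
time: 18.8
position: [547.8, -18.8, 101.5]
tool_rot: [0.797, 0.604, 0.001, 0.001]
ft_force: [-2.8, 0.5, 16.9]
opening: 49.2
```

Request:
arm_command(series=[[[0, 0, -0.2], [0, 0, 0], 4.7], [[0, 0, -0.2], [0, 0, 0], 4.7], [[0, 0, -0.2], [0, 0, 0], 5.2], [[0, 0, -0.2], [0, 0, 0], 5.8], [[0, 0, -0.2], [0, 0, 0], 6.8], [[0, 0, -0.2], [0, 0, 0], 8.5], [[0, 0, -0.2], [0, 0, 0], 8.5], [[0, 0, -0.2], [0, 0, 0], 8.5]])

```text
time: 19.8
position: [546.6, -18.5, 100.4]
tool_rot: [0.797, 0.604, 0.0, -0.0]
ft_force: [1.2, -0.0, -0.4]
opening: 85.0
```

```bash
python3 - <<'E'
from meas import *
snap("side","pics/s16.png")
d=load('pics/s16.npz');o=load('pics/s15.npz')
f=lambda d:cv2.resize(d["px"][165:225,305:355],None,fx=8,fy=8,interpolation=cv2.INTER_CUBIC)
cv2.imwrite('pics/z16.png',np.hstack([f(o),f(d)]))
print(centr(d,(325,190,22,20),yel,120))
m=mask(d,(320,180,20,20),blue);print([((np.where(m[:,int((u-320)*K)])[0].min())/K+180) for u in(333,333.5,334,334.5,335)])
E
python3 mv.py 547 -18.5 102 -16
```

```text
[(np.float64(26.90625), array([336.2 , 202.78]), array([540.7, -40.7, 120. ]))]
[np.float64(187.75), np.float64(187.625), np.float64(187.5), np.float64(187.625), np.float64(187.75)]
pos [546.6 -18.5 100.5] yaw -15.6 t 19.85 op 84.7 F [0.8 0.8 0.1] j [-0.16  0.34  1.76  0.    1.04  0.11]
shift cm [ 0.01  0.04 -0.15] turn [ 0.    -0.     0.006]
```

View pics/z16.png

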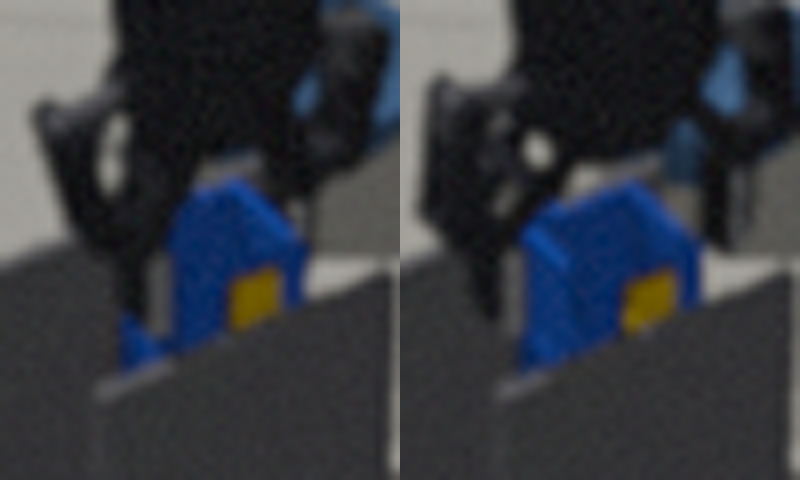

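Only about a 1 mm settle on release: the cup stands flush on the twin. Next I retreat straight up, then clear the view.

Request:
arm_command(series=[[[0, 0, -1], [0, 0, 0], 8.5], [[0, 0, -4], [0, 0, 0], 8.5], [[0, 0, -8], [0, 0, 0], 8.5], [[0, 0, -13], [0, 0, 0], 8.5], [[5, 0, -15], [0, 0, 0], 8.5], [[10, 0, -15], [0, 0, 0], 8.5], [[16, -4, -15], [0, 0, 0], 8.5], [[22, -8, -15], [0, 0, 0], 8.5], [[26, -10, -15], [0, 0, 0], 8.5], [[26, -10, -15], [0, 0, 0], 8.5]])

```text
time: 21.1
position: [518.9, 263.0, 251.3]
tool_rot: [0.795, 0.607, 0.001, -0.001]
ft_force: [-0.1, -0.3, -0.5]
opening: 85.1
```

```bash
python3 - <<'E'
from meas import *
snap("side","pics/s17.png");snap("top","pics/t17.png")
d=load('pics/s17.npz');t=load('pics/t17.npz')
a=cv2.resize(d["px"][165:225,305:355],None,fx=8,fy=8,interpolation=cv2.INTER_CUBIC)
b=cv2.resize(t["px"][170:230,290:340],None,fx=8,fy=8,interpolation=cv2.INTER_CUBIC)
cv2.imwrite('pics/z17.png',np.hstack([a,b]))
box=(298,178,42,42)
r,b=rect(t,box,blue,136);print(r)
print(centr(t,box,yel,120))
E
python3 mv.py 547 -18.5 102 -16
```

```text
((537.4746704101562, -13.697746276855469), (50.80984115600586, 41.586891174316406), 79.09336853027344)
[(np.float64(7.78125), array([328.37, 199.73]), array([536.9, -45. , 120. ]))]
pos [520.2 259.3 251.1] yaw -15.5 t 21.2 op 84.9 F [ 0.8 -1.3  0.3] j [ 0.34  0.27  1.46 -0.    1.41  0.61]
shift cm [-26.05  10.01  14.92] turn [0.001 0.    0.008]
```

View pics/z17.png

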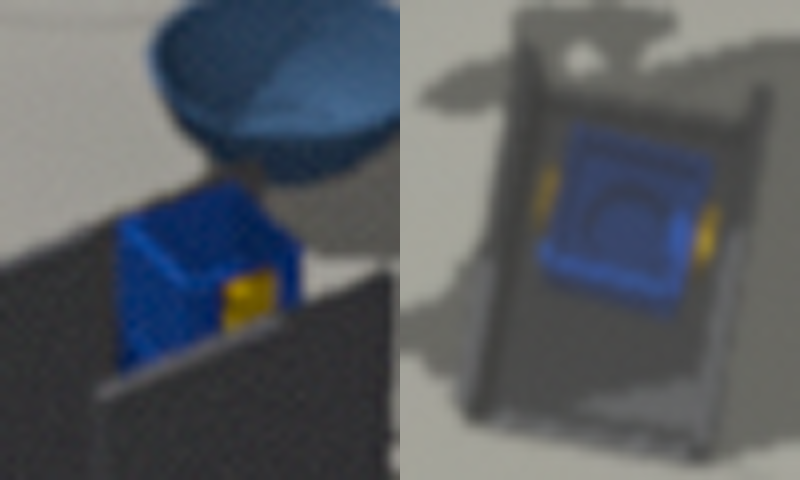

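View pics/t17.png

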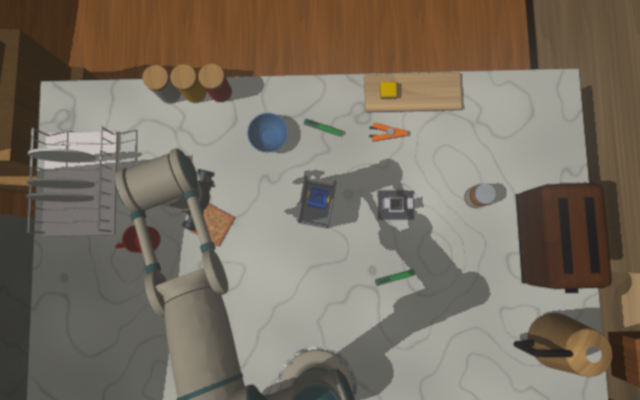

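```bash
python3 - <<'E'
from workcell import ctrl
print(ctrl.sign_off()); s=ctrl.get_state(); print(s["time"],s["ft_force"])
E
```

```text
the job is handed in; nothing more can be done
None
the job is handed in; nothing more can be done
```

The cup is nested in its twin in the caddy and released, and I handed the job in at about 21 s of the 72 s. No verdict was reported, so success rests on my own checks.

**What I did:** I pinched both buttons, lifted the cup out of the stand, stood it on the coaster and let go. I then took it again by its plain sides and lowered it into the twin until it pressed on the rim. Contact came at TCP z of about 101.5 mm, and pushing to 17 N moved it no further. I then opened the fingers and backed off.

**Last checks:**
- The pictures show the cup upright and flush on the twin, with the buttons in line and out.
- The robot stands clear with near-zero wrist force.
- In the last top view the other things look to be where they were.

**Uncertain or disagreeing:**
- **Seating while held:** the cup settled by about 1 mm and a few mm sideways at most when released. Step 4 required it fully nested while still held, and I judged that from force and pictures only. One comparison in the side view had suggested it might be up to 4 mm high, which I put down to image error.
- **Twin position:** the top and side views differed by about 3 mm.
- **Button pinch:** the opening read about 50.5 mm, where I expected about 53 mm. I took the buttons as fully pressed because the picture showed one pushed in and the cup lifted freely.

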